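# Tip the carving block over the fence onto its cork packing

## Robot

A 6-joint arm with a two-finger parallel gripper is mounted at the origin on a cart in front of the work surface, level with it; the furniture and walls round the work are solid. World frame = base frame: x ahead of the robot, y to its left, z up, the work surface at z = 0. Lengths are in m, angles in rad, forces in N, time in s.
With the tool pointing down it reaches from about 0.25 to 0.725 m from the base axis. Payload 4 kg.
Tool frame: the origin (TCP) lies between the finger pads; the fingertips stand 8 mm ahead of it and the grasp point (between the pads) lies 11 mm behind it; z points along the fingers, y is the direction in which the jaws open and shut (so a half turn about z gives the same grasp; the last joint's range is limited). The gripper opens to 85 mm and grips with 20 to 120 N. Pads are 22 mm wide; open, the fingers measure 114 mm over their backs; the gripper's body (76 mm by 85 mm) begins 54 mm behind the grasp point. The pads swing forward as they close: fully open they stand 13 mm farther back than shut.
Start: joints at [1.259, 0.241, 0.005, 1.335, 0, 1.571], TCP at [0.153, 0.476, 0.204] pointing down, gripper open.
Joint ranges: [-2.72, 2.72], [-1.05, 1.87], [-1.09, 1.28], [-1.99, 2.15], [-1.42, 1.44], [-3.14, 3.14]. Speed limits (rad/s): [2.79, 2.79, 3.14, 3.14, 3.14, 3.14].

## Interface

Orientations are given as a unit quaternion [x, y, z, w].
In Python, from workcell import * gives the robot as it stands.
- The arm moves only by the tool send_rows, never from a script. Its argument "increments" is a list that holds one entry, the list of rows, each a list of 6 numbers: the shift along the tool's x, y, z in units of 50 mm (1.0 is 50 mm), then the turn, a rotation vector about the tool's x, y, z in units of 10 degrees (1.0 is 10 degrees). In form: [[[x, y, z, ax, ay, az], ...]]. A call has 1 to 8 rows; each row shifts and turns the commanded pose from where the row before left it, along the tool's axes as they then stand; what a row does not reach is not made up. A row lasts 1/8 s, in which the tool goes at most 62.5 mm and 10.7 degrees, less where a joint would pass 70% of its speed; a pose out of reach is approached as far as the arm can. A call with a number of a shift or a turn outside -1 to 1 is refused whole. A call with a gripper value outside its range is refused whole. "grip" is the closure, from 0 (fully open) to 1 (shut), set as the call begins (left out, the last holds). The fingers move at their own pace and stop on an object; the grip force is fixed at half the most. Time passes only in rows, so rows that do not move let the fingers close. It gives the time, the measured TCP pose, the force and the opening at its end, in the units of the state.
- get_obs(): the state, without advancing time (a new reading comes with each control period).
- camera(name): name is "scene" or "top" or "wrist"; returns a dict with "color" (400x640x3 uint8, red, green, blue), "z_map" (400x640 float32, m along the optical axis (not along the pixel's ray), 0 where there is no reading), "intrinsics" (3x3 intrinsics, pixels), "pose" (4x4, takes a point from camera to world coordinates); the wrist camera has in their place "mount" (4x4, takes a point from camera to tool coordinates, whose origin is the TCP and whose axes are the flange's). Camera axes: x right, y down, z forward; pixel columns grow to the right and rows downward; lengths in m; the calibration is good to about 2 mm. A picture is of the moment at which its call begins: read the wrist's pose just before it.
- job_done(): hands the job in, once; it reports no verdict.
The state is a dict: "clock": time; "joint_pos": joint angles; "joint_vel": joint speeds; "tau": joint torques, N m; "eef_pos": TCP position; "tool_rot": TCP orientation; "ft_force": force on the tool from outside, world axes, zero at the start; "ft_torque": the same for the moment, N m; "grip_width": finger opening in m.
Only numpy, scipy, OpenCV 4.12 (cv2) and the standard library are available. Lean on these libraries where they do the work, as an engineer would, in place of code of your own. Each camera call takes 0.05 s, during which the arm holds its last target.

## Task

Get the carving block ready for work on its rosette face: first lay the cork sanding block (the one on the bare table beside the jig, not the one by the scissors) flat in the empty bay of the wooden jig, between its rails, and let go of it. Then slide the white block along the jig, still standing upright, until it stands squarely against the dark fence, and only then tip it forwards over the fence so that it comes to lie on the cork, squarely along the jig with the rosette on top. Do not disturb the mug or the glue bottle.

Things in the scene. Friction and masses are not known exactly. Their poses are not given: they have to be found in the camera images.
- jig: Wooden tipping jig fixed to the table, 316 x 140 mm. Its +x: the way the block is slid and tipped; z up. Origin: at table height, under the middle of the face of the dark fence that the block comes up against. Along x: standing ledge -180 to 0 mm (top at z 18 mm), fence 0 to 12 mm (130 mm wide, top at z 37), bay 12 to 123 mm, dark end stop 123 to 135 mm (top at z 20).
- bay (a point): Middle of the bay's floor, 67.5 mm past the jig's origin along its x and 6 mm above the table. The bay is 111 mm long and 70 mm wide, between four low corner rails 10 mm thick, tops 18 mm above the table, with a 55 mm gap between the rails on either side for fingers.
- carving_block: White aerated carving block, 90 (x) x 100 (y) x 150 mm (z, upright), 0.6 to 0.95 kg, too thick to grasp. Origin: middle of its underside. Starts upright on the ledge, +x face 30 to 55 mm from the fence, turned up to 0.12 rad; grey rosette on its -x face. Pushed over 50 mm above its foot it may tip, not slide; to push it so low the tool must lean back some 40 degrees to clear its top.
- block_mid (a point): The middle of the carving block, 75 mm above its underside. At the fence, the block is tipped by a push near its top; once it leans 40 to 50 degrees it falls over by itself and stays lying, this point then about 83 mm above the table and 30 to 60 mm past the fence face.
- cork_block: Brown cork sanding block, 60 (its x) x 100 (its y) x 32 mm high, 0.06 kg, lying flat on the bare table to the right of the jig (a like one by the red scissors is no part of the job). Origin: middle of its underside; z up. Grasp it across its 60 mm width. It goes into the bay with its long side along the jig's x; it then stands 1 mm above the fence. Either end may be forward.
- mug: Blue striped mug with red inside, 83 x 117 x 95 mm, origin at the middle of its underside; a bystander to be left alone.
- glue_bottle: White and blue glue bottle, 49 x 63 x 140 mm, origin at the middle of its underside; a bystander to be left alone.

How it is judged:
By the outcome, as a careful person would: the job done as asked, in the order asked, and still so for the second after the job is handed in, with the robot touching nothing.
It also fails if it takes over 61 s, if anything falls off the work surface, if the arm or the gripper's body presses on something with over 40 N, if the wrist force passes 120 N, or if a joint passes its speed limit or range.

## Working session

There is one attempt and no reset: what is moved stays moved. The work goes in short steps, Python scripts to look and compute and a tool call to move; the robot and the scene stay as the last step left them, time stands still between calls to the robot, and variables do not carry over. Pictures are saved under pics/ and viewed, and the job is handed in when it is done.

Besides the shell and the picture viewer there is one more tool, called after "Call:" as name([rows], argument=value, ...), one row to a line, values as JSON. send_rows: Moves the arm, as the interface text tells. Its arguments: {"type":"object","properties":{"increments":{"type":"array"},"grip":{"type":"number"}},"required":["increments"]}

```bash
mkdir -p pics; ls; python3 - <<'E'
from workcell import *
import cv2,numpy as np
o=get_obs();print({k:np.round(v,3) for k,v in o.items()})
for n in ["scene","top"]:
    c=camera(n);cv2.imwrite(f"pics/{n}0.png",c["color"][:,:,::-1]);np.savez(f"{n}0.npz",**c)
    print(n,c["intrinsics"],np.round(c["pose"],3))
E
```

```text
pics
{'clock': np.float64(0.0), 'joint_pos': array([1.259, 0.241, 0.004, 1.335, 0.   , 1.571]), 'joint_vel': array([-0.002, -0.001, -0.   ,  0.   , -0.001,  0.   ]), 'tau': array([-2.0000e-03, -3.7232e+01,  2.5241e+01,  1.7000e-02, -0.0000e+00,
        0.0000e+00]), 'eef_pos': array([0.153, 0.475, 0.203]), 'tool_rot': array([ 0.155,  0.988, -0.001, -0.   ]), 'ft_force': array([-1.202,  0.261,  0.054]), 'ft_torque': array([ 0.038, -0.034,  0.034]), 'grip_width': np.float64(0.085)}
scene [[378.73177375   0.         316.4360171 ]
 [  0.         378.73177375 198.11359292]
 [  0.           0.           1.        ]] [[-0.502  0.402 -0.766  1.291]
 [ 0.865  0.249 -0.436  0.283]
 [ 0.016 -0.881 -0.472  0.497]
 [ 0.     0.     0.     1.   ]]
top [[425.65651101   0.         317.4918896 ]
 [  0.         425.65651101 195.74539573]
 [  0.           0.           1.        ]] [[-0.016 -0.897  0.441  0.196]
 [-1.     0.011 -0.013 -0.106]
 [ 0.007 -0.441 -0.897  0.894]
 [ 0.     0.     0.     1.   ]]
```

View pics/scene0.png

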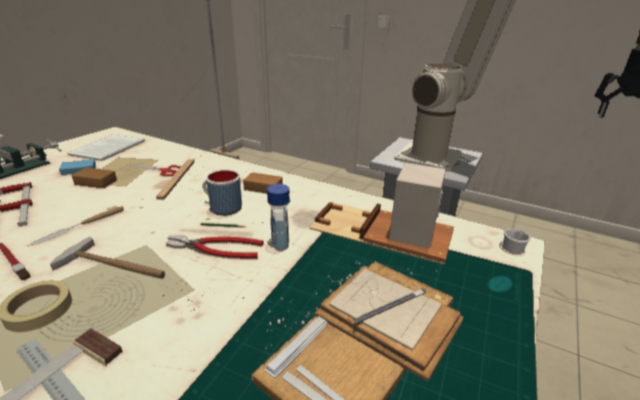

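View pics/top0.png

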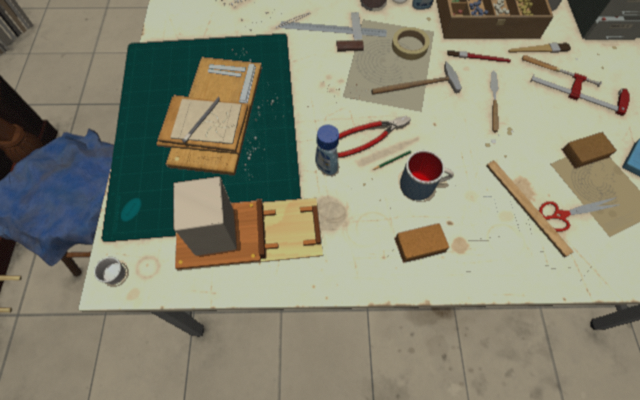

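The top view shows the jig at about (250,232), pointing right along world −y, with the block standing at (203,215). The cork is at (422,243), the mug at (423,175) and the glue bottle at (327,148). Next I'll measure these.

```bash
cat > h.py <<'E'
import numpy as np,cv2
from scipy.spatial.transform import Rotation as R
def world(c):
    K=c["intrinsics"];P=c["pose"];z=c["z_map"]
    v,u=np.mgrid[:z.shape[0],:z.shape[1]]
    p=np.stack([(u-K[0,2])/K[0,0]*z,(v-K[1,2])/K[1,1]*z,z],-1)
    return p@P[:3,:3].T+P[:3,3]
def ray(c,u,v,h):
    K=c["intrinsics"];P=c["pose"]
    d=P[:3,:3]@np.array([(u-K[0,2])/K[0,0],(v-K[1,2])/K[1,1],1]);o=P[:3,3]
    return o+d*(h-o[2])/d[2]
def proj(c,p):
    K=c["intrinsics"];P=c["pose"]
    q=(np.asarray(p)-P[:3,3])@P[:3,:3]
    return q[...,:2]/q[...,2:]*[K[0,0],K[1,1]]+[K[0,2],K[1,2]]
E
python3 - <<'E'
from h import *
c=np.load("top0.npz");w=world(c)
im=c["color"][:,:,::-1]
cv2.imwrite("pics/crop1.png",cv2.resize(im[160:290,165:345],None,fx=4.4,fy=4.4,interpolation=cv2.INTER_CUBIC))
cv2.imwrite("pics/crop2.png",cv2.resize(im[140:270,310:470],None,fx=4,fy=4,interpolation=cv2.INTER_CUBIC))
def reg(name,u0,u1,v0,v1,h0,h1):
    m=np.zeros(w.shape[:2],bool);m[v0:v1,u0:u1]=1
    m&=(w[...,2]>h0)&(w[...,2]<h1)&(c["z_map"]>0)
    p=w[m];r=cv2.minAreaRect((p[:,:2]*1000).astype(np.float32))
    print(name,m.sum(),np.round(p.mean(0),4),np.median(p[:,2]),r, p.min(0),p.max(0))
reg("cork top",385,460,215,275,.026,.04)
reg("block top",165,245,170,265,.158,.18)
reg("mug",395,460,140,205,.02,.12)
reg("bottle",310,345,118,180,.02,.16)
reg("fence",250,275,190,270,.030,.043)
reg("stop",300,330,190,270,.0155,.026)
reg("table",350,390,200,280,-.03,.03)
reg("ledge",236,256,200,270,.01,.03)
E
```

```text
cork top 1244 [ 0.5095 -0.3418  0.0334] 0.033505936608820286 ((510.9859619140625, -342.60919189453125), (60.370845794677734, 100.45869445800781), 12.628594398498535) [ 0.47216883 -0.39664063  0.02607036] [ 0.55044615 -0.28901935  0.03784062]
block top 2398 [0.5386 0.1085 0.1682] 0.16841132817928417 ((541.9954223632812, 109.82811737060547), (101.1277847290039, 90.59339904785156), 8.379491806030273) [0.48614644 0.0582352  0.15809012] [0.59789538 0.15900624 0.17272614]
mug 1504 [ 0.6575 -0.3558  0.0629] 0.06455912016572785 ((664.2573852539062, -360.6097412109375), (83.34695434570312, 105.97684478759766), 33.75852584838867) [ 0.61585989 -0.42498061  0.02001975] [ 0.69966222 -0.31003542  0.10019804]
bottle 949 [ 0.7037 -0.1405  0.0993] 0.11325125514688184 ((711.4006958007812, -140.99533081054688), (54.02083969116211, 47.565589904785156), 15.194488525390625) [ 0.6866566  -0.16768607  0.02088397] [ 0.73912296 -0.11407934  0.14436694]
fence 322 [0.5439 0.0071 0.0371] 0.03719361909269858 ((546.6836547851562, 7.722440242767334), (129.63702392578125, 12.204219818115234), 5.191521167755127) [ 0.48182977 -0.00372207  0.03039811] [0.61112619 0.01949226 0.04130013]
stop 315 [ 0.5555 -0.1078  0.0196] 0.01959184315446394 ((556.7241821289062, -101.21533203125), (90.65249633789062, 39.36459732055664), 4.857084274291992) [ 0.51032448 -0.12441227  0.01568295] [ 0.60239025 -0.07844631  0.02429393]
table 3188 [ 0.5263 -0.2331  0.0007] 0.0007210257058610781 ((529.373291015625, -235.192626953125), (91.38397979736328, 192.0635223388672), 87.16404724121094) [ 0.43438214 -0.28548161 -0.00567052] [ 0.62403035 -0.18494751  0.00647237]
ledge 1200 [0.5412 0.0411 0.0185] 0.01858217566183734 ((544.0925903320312, 41.10262680053711), (140.9471893310547, 43.49594497680664), 3.6943957805633545) [0.47252881 0.01713208 0.01005844] [0.61537316 0.06725246 0.02386213]
```

```bash
sleep 0
```

```text
(no output)
```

View pics/crop1.png

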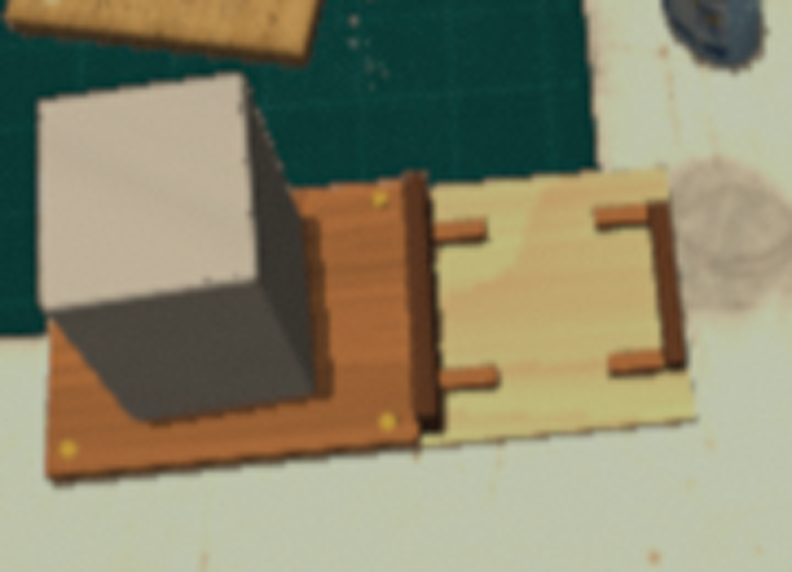

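View pics/crop2.png

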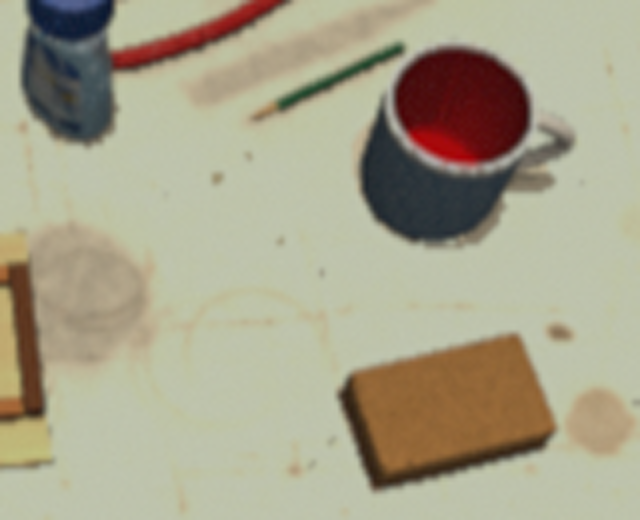

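The crops show the fence at crop1 x 403–440, the end stop at x 648–686, and the rails at y≈230/375. The cork is a clean rectangle. I'll cross-check the jig yaw from the edges before moving.

```bash
cat >> h.py <<'E'
a=np.radians(5.19)
XJ=np.array([np.sin(a),-np.cos(a)]);YJ=np.array([np.cos(a),np.sin(a)])
OJ=np.array([.5467,.0077])-.006*XJ
def tojig(p): d=np.asarray(p)[:2]-OJ; return np.round(np.array([d@XJ,d@YJ])*1000,1)
E
python3 - <<'E'
from h import *
c=np.load("top0.npz");f=lambda x,y,h:tojig(ray(c,165+(x+.5)/4.4-.5,160+(y+.5)/4.4-.5,h))
for n,x,y,h in [("stop tl",648,203,.02),("stop tr",668,203,.02),("stop bl",665,367,.02),("stop br",686,367,.02),
 ("fence tl",403,172,.037),("tr",427,172,.037),("bl",415,430,.037),("br",440,428,.037),
 ("ledge bl",50,474,.018),("ledge br",420,438,.018),("rail in top",490,240,.018),("rail in top r",597,225,.018),("rail in bot",497,368,.018),("railbotr",608,354,.018),("base tr",668,168,.006),("base br",694,420,.006)]:
    print(n,f(x,y,h))
print("bay",OJ+.0675*XJ,"block",tojig([.542,.1098]),"cork",tojig([.511,-.3426]))
# refine yaw by colour: dark fence
im=c["color"].astype(int);w=world(c)
# block top side edges by white top mask
m=((w[...,2]>.165)&(w[...,2]<.18)).astype(np.uint8);m[:,:165]=0;m[:,245:]=0
cn=max(cv2.findContours(m,0,2)[0],key=cv2.contourArea)
ap=cv2.approxPolyDP(cn,4,True)[:,0];print(ap);print([list(np.round(ray(c,u,v,.168),4))+list(tojig(ray(c,u,v,.168))) for u,v in ap])
E
```

```text
stop tl [123.5  43.4]
stop tr [133.8  42.4]
stop bl [122.9 -46.1]
stop br [133.2 -47.2]
fence tl [ 0.9 65.7]
tr [13.  64.4]
bl [  0.6 -71.3]
br [ 12.5 -71.6]
ledge bl [-176.5  -68.7]
ledge br [  1.  -69.2]
rail in top [41.4 32. ]
rail in top r [96.4 34.7]
rail in bot [ 40.4 -37.3]
railbotr [ 95.6 -35.7]
base tr [136.6  69. ]
base br [134.9 -70.1]
bay [ 0.55226321 -0.05354786] block [-96.1   4.6] cork [351.6 -67.2]
[[220 178]
 [174 183]
 [175 230]
 [223 222]]
[[np.float64(0.5936), np.float64(0.0719), np.float64(0.168), np.float64(-53.7), np.float64(52.5)], [np.float64(0.5837), np.float64(0.1593), np.float64(0.168), np.float64(-141.7), np.float64(50.6)], [np.float64(0.4865), np.float64(0.1447), np.float64(0.168), np.float64(-135.9), np.float64(-47.5)], [np.float64(0.5012), np.float64(0.0586), np.float64(0.168), np.float64(-48.8), np.float64(-40.7)]]
```

```bash
cat >> h.py <<'E'
OJ=OJ-.0013*YJ
def pose(o): return o["eef_pos"],R.from_quat(o["tool_rot"])
def Rgoal(xdir_y, lean):
    # tool y along world angle xdir_y (rad); lean: tool z tilted forward along jig-like x (y rotated -90), down
    y=np.array([np.cos(xdir_y),np.sin(xdir_y),0]);f=np.array([np.sin(xdir_y),-np.cos(xdir_y),0])
    z=np.sin(lean)*f-np.cos(lean)*np.array([0,0,1.]);x=np.cross(y,z)
    return R.from_matrix(np.stack([x,y,z],1))
def delta(p=None,Rg=None,o=None):
    from workcell import get_obs
    o=o or get_obs();p0,R0=pose(o)
    print("t",round(float(o["clock"]),2),"p",np.round(p0,4),"jig",tojig(p0),"F",np.round(o["ft_force"],1),"w",round(float(o["grip_width"]),4))
    M=R0.as_matrix();print("zaxis",np.round(M[:,2],3),"yaw y deg",round(np.degrees(np.arctan2(M[1,1],M[0,1])),2))
    if p is not None: print("shift units",np.round(R0.inv().apply(np.asarray(p)-p0)/.05,2))
    if Rg is not None: print("turn units",np.round(np.degrees((R0.inv()*Rg).as_rotvec())/10,2))
E
python3 -c "
from h import *
delta([.511,-.3426,.13],Rgoal(np.radians(12.6),0))"
```

```text
t 0.1 p [0.1532 0.4753 0.2031] jig [-495.3 -348.3] F [ 0.  -0.6 -0.2] w 0.0851
zaxis [-0.001 -0.002 -1.   ] yaw y deg 72.13
shift units [-11.83 -13.37   1.49]
turn units [-0.01  0.01  5.95]
```

Call:
send_rows([
  [[-0.74,-0.84,0,0,0,0],[-0.74,-0.84,0,0,0,0],[-0.74,-0.84,0,0,0,0],[-0.74,-0.84,0,0,0,0],[-0.74,-0.84,0,0,0,0],[-0.74,-0.84,0,0,0,0],[-0.74,-0.84,0,0,0,0],[-0.74,-0.84,0,0,0,0]],
], grip=0)

```text
clock: 1.1
eef_pos: [0.3323, 0.0636, 0.2039]
tool_rot: [0.155, 0.988, 0.0, 0.0]
ft_force: [1.4, 0.6, -0.3]
grip_width: 0.0852
```

Call:
send_rows([
  [[-0.74,-0.84,0,0,0,0],[-0.74,-0.84,0,0,0,0],[-0.74,-0.84,0,0,0,0],[-0.74,-0.84,0,0,0,0],[-0.74,-0.84,0,0,0,0],[-0.74,-0.84,0,0,0,0],[-0.74,-0.84,0,0,0,0],[-0.74,-0.84,0,0,0,0]],
])

```text
clock: 2.1
eef_pos: [0.511, -0.3469, 0.2033]
tool_rot: [0.155, 0.988, 0.0, -0.0]
ft_force: [1.3, -0.4, 0.2]
grip_width: 0.0854
```

Call:
send_rows([
  [[0,0,0,0,0,0.9],[0,0,0,0,0,0.9],[0,0,0,0,0,0.9],[0,0,0,0,0,0.9],[0,0,0,0,0,0.9],[0,0,0,0,0,0.9],[0,0,0,0,0,0.56],[0,0,0,0,0,0]],
])

```text
clock: 3.1
eef_pos: [0.5104, -0.3451, 0.2033]
tool_rot: [0.625, 0.78, -0.0, -0.001]
ft_force: [-0.6, 0.6, 0.9]
grip_width: 0.0853
```

```bash
python3 - <<'E'
from h import *
from workcell import *
delta([.511,-.3426,.1],Rgoal(np.radians(12.6),0))
o=get_obs();c=camera("wrist");np.savez("w1.npz",p=o["eef_pos"],q=o["tool_rot"],**c)
cv2.imwrite("pics/w1.png",c["color"][:,:,::-1])
E
```

```text
t 3.1 p [ 0.5104 -0.3451  0.2033] jig [354.1 -66.8] F [-0.6  0.6  0.9] w 0.0853
zaxis [-0.001  0.001 -1.   ] yaw y deg 12.61
shift units [0.04 0.02 2.07]
turn units [-0.01 -0.01  0.  ]
```

View pics/w1.png

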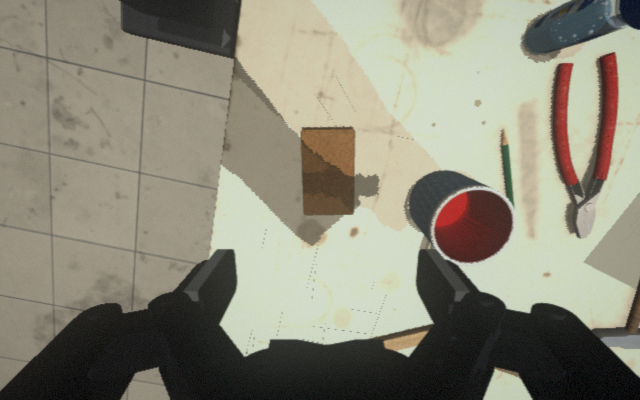

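The wrist view shows the cork at about (302–355, 127–214), square to the jaws, with the mug at (460,215) clear of the fingers. Checking its centre from this view.

```bash
python3 - <<'E'
from h import *
d=dict(np.load("w1.npz"));T=np.eye(4);T[:3,:3]=R.from_quat(d["q"]).as_matrix();T[:3,3]=d["p"]
d["pose"]=T@d["mount"]
w=world(d);m=(w[...,2]>.026)&(w[...,2]<.04);m[:110]=0;m[230:]=0;m[:,:280]=0;m[:,380:]=0
r=cv2.minAreaRect((w[m][:,:2]*1000).astype(np.float32));print(r,np.median(w[m][:,2]))
print([np.round(ray(d,u,v,.032),4) for u,v in [(302,127),(354,127),(355,214),(303,214)]])
E
```

```text
((512.4436645507812, -342.10943603515625), (60.02976608276367, 98.54570007324219), 13.29867935180664) 0.03278473418270239
[array([ 0.4733, -0.2984,  0.032 ]), array([ 0.5287, -0.2861,  0.032 ]), array([ 0.5541, -0.3829,  0.032 ]), array([ 0.4941, -0.3963,  0.032 ])]
```

Call:
send_rows([
  [[0.05,0.04,0.7,0,0,0],[0,0,0.7,0,0,0],[0,0,0.7,0,0,0],[0,0,0.7,0,0,0],[0,0,0.5,0,0,0],[0,0,0.3,0,0,0],[0,0,0.18,0,0,0],[0,0,0,0,0,0]],
])

```text
clock: 4.15
eef_pos: [0.5121, -0.3424, 0.0148]
tool_rot: [0.626, 0.78, -0.0, -0.0]
ft_force: [-0.8, -0.6, -0.1]
grip_width: 0.0854
```

Call:
send_rows([
  [[0,0,0,0,0,0],[0,0,0,0,0,0],[0,0,0,0,0,0],[0,0,0,0,0,0],[0,0,0,0,0,0],[0,0,0,0,0,0]],
], grip=1)

```text
clock: 4.9
eef_pos: [0.5121, -0.3424, 0.0149]
tool_rot: [0.626, 0.78, -0.0, -0.0]
ft_force: [-0.3, 0.2, 0.2]
grip_width: -0.0001
```

The jaws closed to zero, so they missed the cork. I'll look before doing anything else.

```bash
python3 - <<'E'
from h import *
from workcell import *
delta()
c=camera("wrist");cv2.imwrite("pics/w2.png",c["color"][:,:,::-1])
c=camera("top");np.savez("top1.npz",**c);cv2.imwrite("pics/top1.png",cv2.resize(c["color"][:,:,::-1][130:330,280:520],None,fx=3,fy=3))
c=camera("scene");cv2.imwrite("pics/sc1.png",c["color"][:,:,::-1])
E
```

```text
t 4.9 p [ 0.5121 -0.3424  0.0149] jig [351.6 -64.9] F [-0.3  0.2  0.2] w -0.0001
zaxis [-0.  0. -1.] yaw y deg 12.53
```

View pics/w2.png

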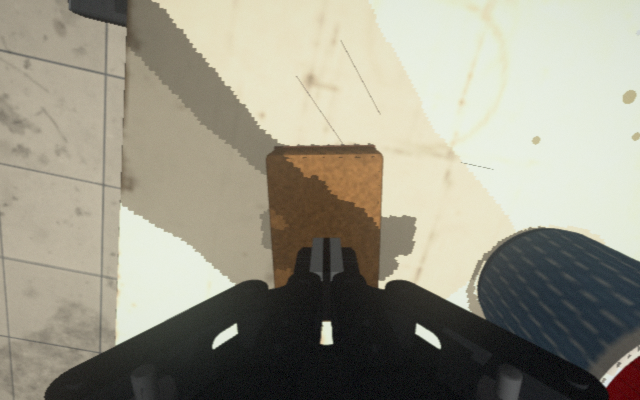

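View pics/top1.png

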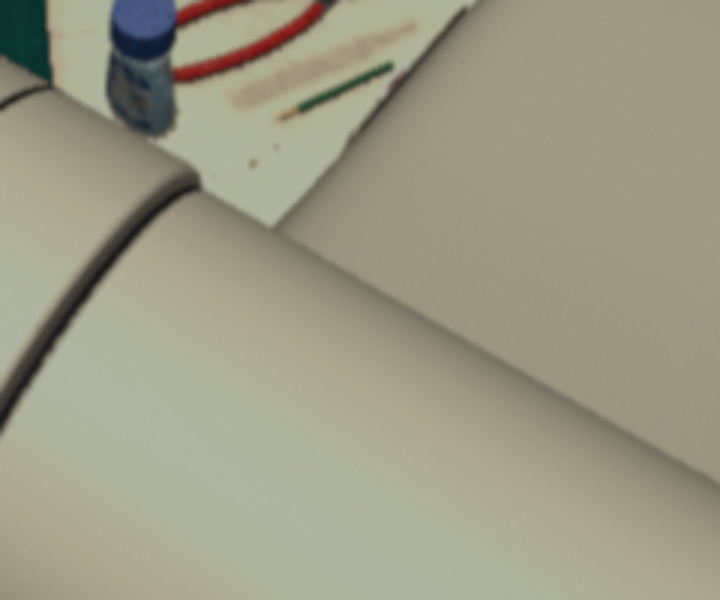

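View pics/sc1.png

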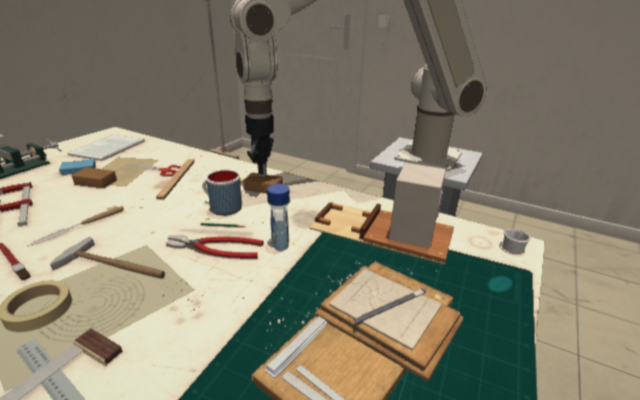

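Wrist picture: the closed fingers at (325,260) appear over the cork's top. I'll check the depths.

```bash
python3 - <<'E'
from h import *
from workcell import *
o=get_obs();d=camera("wrist");T=np.eye(4);T[:3,:3]=R.from_quat(o["tool_rot"]).as_matrix();T[:3,3]=o["eef_pos"]
d["pose"]=T@d["mount"];w=world(d);print(np.round(d["mount"],3))
for u,v in [(325,160),(300,200),(350,200),(290,260),(365,260),(200,240),(318,242),(318,255),(318,270),(332,245),(332,260),(305,270),(326,290)]:
    print(u,v,np.round(w[v,u],4),np.round((w[v,u]-T[:3,3])@T[:3,:3]*1000,1))
m=(w[...,2]>.026)&(w[...,2]<.04);m[:120]=0;m[290:]=0;m[:,:230]=0;m[:,420:]=0
r=cv2.minAreaRect((w[m][:,:2]*1000).astype(np.float32));print(r)
E
```

```text
[[-0.    -0.961 -0.275  0.069]
 [ 1.    -0.     0.     0.   ]
 [-0.    -0.275  0.961 -0.17 ]
 [ 0.     0.     0.     1.   ]]
325 160 [ 0.502  -0.2976  0.0328] [ 46.   -0.1 -17.9]
300 200 [ 0.4938 -0.3209  0.0321] [ 25.  -13.2 -17.2]
350 200 [ 0.519  -0.3149  0.0337] [ 25.4  12.7 -18.8]
290 260 [ 0.4951 -0.3555  0.033 ] [ -9.1 -19.4 -18.2]
365 260 [ 0.5357 -0.3474  0.0314] [-10.   22.  -16.5]
200 240 [ 4.343e-01 -3.716e-01  1.000e-04] [-11.6 -82.3  14.8]
318 242 [ 0.5066 -0.3335  0.0518] [  9.9  -3.4 -36.9]
318 255 [ 0.5069 -0.3334  0.0655] [ 10.   -3.1 -50.6]
318 270 [ 0.5072 -0.3328  0.0793] [ 10.4  -2.7 -64.4]
332 245 [ 0.5129 -0.3319  0.0556] [ 10.1   3.1 -40.7]
332 260 [ 0.5127 -0.3319  0.0704] [ 10.1   2.8 -55.5]
305 270 [ 0.5026 -0.3384  0.0712] [  6.   -8.4 -56.3]
326 290 [ 0.5119 -0.3401  0.0803] [  2.3   0.4 -65.4]
((509.75, -331.6073913574219), (60.3726692199707, 77.45323181152344), 13.477124214172363)
```

```bash
python3 - <<'E'
from h import *
from workcell import *
d=dict(np.load("w1.npz"));
def tool(d):
    c=dict(d);c["pose"]=d["mount"];return world(c)
t=tool(d)
m=(t[...,2]<20)&(t[...,2]>-.15)&(t[...,2]<.1)&(d["z_map"]>0)
p=t[m];print("open: max z",np.sort(p[:,2])[-5:]);q=p[p[:,2]>p[:,2].max()-.004];print(q.min(0),q.max(0))
for s in (-1,1):
    q=p[(p[:,1]*s>0)];print(np.round(q[np.argsort(-q[:,2])[:200:40]],4))
d=camera("wrist");t=tool(d);m=(t[...,2]<-.022)&(abs(t[...,1])<.03)&(d["z_map"]>0);p=t[m]
q=p[np.argsort(-p[:,2])];print("shut",np.round(q[:300:40],4))
print(get_obs()["joint_pos"])
E
```

```text
open: max z [0.09911804 0.09912717 0.09924129 0.09924792 0.09984441]
[0.13515518 0.22355862 0.09586511] [0.15226625 0.23876134 0.09984441]
[[-0.002  -0.0426 -0.0392]
 [-0.0065 -0.0425 -0.0423]
 [ 0.0065 -0.042  -0.0436]
 [ 0.002  -0.042  -0.0447]
 [ 0.0099 -0.0461 -0.0455]]
[[0.1458 0.2272 0.0998]
 [0.1405 0.23   0.098 ]
 [0.1434 0.2258 0.096 ]
 [0.1489 0.223  0.0921]
 [0.1318 0.239  0.0911]]
shut [[ 0.0096 -0.0036 -0.0313]
 [ 0.0105 -0.005  -0.0334]
 [ 0.0062  0.0081 -0.0344]
 [ 0.0103  0.0047 -0.0355]
 [ 0.0066  0.0094 -0.0365]
 [ 0.006   0.0113 -0.0372]
 [ 0.0099  0.0013 -0.0381]
 [ 0.0063  0.0121 -0.039 ]]
[-5.89407513e-01  6.02404059e-01  4.57498825e-02  1.01419720e+00
  2.96536084e-05  7.62624638e-01]
```

By depth, the shut fingertips sit 31 mm behind the reported TCP (about 44 mm when open), not 8 mm ahead of it. That is about 39 mm short of the stated value, and it explains the fingers closing above the cork. From here I'll use the measured tip offset: open, descend 40 mm and grasp again.

Call:
send_rows([
  [[0,0,0,0,0,0],[0,0,0,0,0,0],[0,0,0,0,0,0],[0,0,0,0,0,0],[0,0,0,0,0,0]],
], grip=0)

```text
clock: 5.78
eef_pos: [0.5121, -0.3424, 0.0149]
tool_rot: [0.626, 0.78, -0.0, 0.0]
ft_force: [-0.1, -0.1, -0.2]
grip_width: 0.0853
```

Call:
send_rows([
  [[0,0,0.3,0,0,0],[0,0,0.3,0,0,0],[0,0,0.2,0,0,0],[0,0,0,0,0,0]],
])

```text
clock: 6.28
eef_pos: [0.5109, -0.3417, -0.0269]
tool_rot: [0.626, 0.78, -0.0, -0.002]
ft_force: [-1.5, 1.3, -0.1]
grip_width: 0.0855
```

Call:
send_rows([
  [[0,0,0,0,0,0],[0,0,0,0,0,0],[0,0,0,0,0,0],[0,0,0,0,0,0]],
], grip=1)

```text
clock: 6.78
eef_pos: [0.5127, -0.3429, -0.0243]
tool_rot: [0.626, 0.78, 0.0, 0.001]
ft_force: [0.4, -0.2, 3.9]
grip_width: 0.0597
```

Call:
send_rows([
  [[0,0,-0.3,0,0,0],[0,0,-0.7,0,0,0],[0,0,-0.7,0,0,0],[0,0,-0.5,0,0,0]],
])

```text
clock: 7.28
eef_pos: [0.5125, -0.3428, 0.0875]
tool_rot: [0.626, 0.78, 0.0, 0.001]
ft_force: [-0.0, -0.0, -0.2]
grip_width: 0.0595
```

Call:
send_rows([
  [[0.5,0.15,0,0,0,0],[0.8,0.3,0,0,0,0],[0.8,0.3,0,0,0,0],[0.8,0.3,0,0,0,0],[0.8,0.3,0,0,0,0],[0.8,0.3,0,0,0,0],[0.68,0.25,0,0,0,0],[0.3,0.1,0,0,0,0]],
])

```text
clock: 8.28
eef_pos: [0.5503, -0.0515, 0.0856]
tool_rot: [0.625, 0.781, 0.0, 0.0]
ft_force: [-0.3, 1.0, -0.8]
grip_width: 0.0596
```

Call:
send_rows([
  [[0,0,0,0,0,0.73],[0,0,0,0,0,0],[0,0,0,0,0,0]],
])

```text
clock: 8.65
eef_pos: [0.5501, -0.054, 0.085]
tool_rot: [0.674, 0.739, -0.0, 0.0]
ft_force: [0.0, -0.2, -0.3]
grip_width: 0.0599
```

```bash
python3 - <<'E'
from h import *
from workcell import *
delta([.5510,-.0537,-.018],Rgoal(a,0))
c=camera("wrist");cv2.imwrite("pics/w3.png",c["color"][:,:,::-1])
o=get_obs();T=np.eye(4);T[:3,:3]=R.from_quat(o["tool_rot"]).as_matrix();T[:3,3]=o["eef_pos"]
c["pose"]=T@c["mount"];np.savez("w3.npz",**c)
E
```

```text
t 8.65 p [ 0.5501 -0.054   0.085 ] jig [67.7 -0.8] F [ 0.  -0.2 -0.3] w 0.0599
zaxis [-0. -0. -1.] yaw y deg 5.27
shift units [0.   0.02 2.06]
turn units [-0.    0.    0.01]
```

View pics/w3.png

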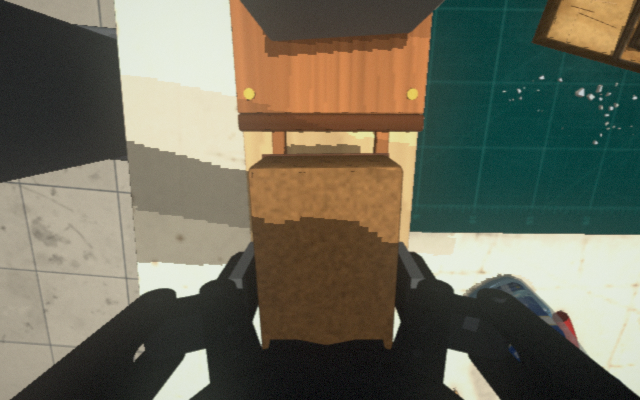

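The wrist picture shows the cork at (252–402, 160–345). The fence is at v≈113–130 from u 238 to 422, and the rails are at u≈272–287 and 375–388, with a gap in between.

```bash
python3 - <<'E'
from h import *
d=dict(np.load("w3.npz"))
for n,u,v,h in [("fenceL",238,113,.037),("fenceR",423,113,.037),("railLin",287,145,.018),("railRin",375,145,.018),("fence near L",238,130,.037)]: print(n,tojig(ray(d,u,v,h)))
w=world(d);m=(w[...,2]>.12)&(w[...,2]<.155);m[:155]=0;m[345:]=0;m[:,:240]=0;m[:,415:]=0
z=np.median(w[200:240,300:350,2]);print("cork top z",z)
m=abs(w[...,2]-z)<.004;m[:150]=0;m[260:]=0;m[:,:235]=0;m[:,420:]=0
q=np.array([tojig(p) for p in w[m]]);print(q.min(0),q.max(0),np.percentile(q,1,0),np.percentile(q,99,0))
E
```

```text
fenceL [ -0.8 -61. ]
fenceR [-0.9 66.3]
railLin [ 22.9 -30.4]
railRin [22.9 37.3]
fence near L [ 10.7 -61.9]
cork top z 0.14223125377814638
[ 17.4 -36.2] [58.2 36.2] [ 18.  -29.4] [56.2 28.5]
```

Call:
send_rows([
  [[0,0.05,0.3,0,0,0],[0,0,0.5,0,0,0],[0,0,0.5,0,0,0],[0,0,0.3,0,0,0],[0,0,0.2,0,0,0],[0,0,0.12,0,0,0],[0,0,0.08,0,0,0],[0,0,0,0,0,0]],
])

```text
clock: 9.7
eef_pos: [0.553, -0.053, -0.0149]
tool_rot: [0.674, 0.739, 0.0, 0.0]
ft_force: [0.0, -0.0, -0.7]
grip_width: 0.0597
```

```bash
sed -i 's/^OJ=OJ-.0013\*YJ/OJ=OJ+.0004*YJ/' h.py; python3 - <<'E'
from h import *
from workcell import *
delta()
c=camera("wrist");cv2.imwrite("pics/w4.png",c["color"][:,:,::-1])
E
```

```text
t 9.7 p [ 0.553  -0.053  -0.0149] jig [67.1  0.3] F [ 0.  -0.  -0.7] w 0.0597
zaxis [ 0. -0. -1.] yaw y deg 5.24
```

View pics/w4.png

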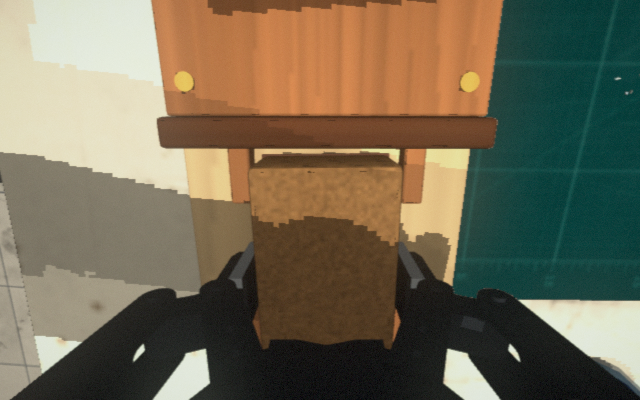

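The cork is between the rails (rail inner edges at u≈250 and 405, cork 251–402). Lowering 3 mm more and releasing.

Call:
send_rows([
  [[0,0,0.07,0,0,0],[0,0,0,0,0,0]],
])

```text
clock: 10.0
eef_pos: [0.5532, -0.0531, -0.0183]
tool_rot: [0.674, 0.739, 0.0, 0.0]
ft_force: [0.4, 0.7, 1.1]
grip_width: 0.0595
```

Call:
send_rows([
  [[0,0,0,0,0,0],[0,0,0,0,0,0],[0,0,0,0,0,0],[0,0,0,0,0,0]],
], grip=0)

```text
clock: 10.5
eef_pos: [0.5527, -0.053, -0.0186]
tool_rot: [0.674, 0.739, -0.0, -0.0]
ft_force: [-0.1, 0.4, 0.1]
grip_width: 0.0855
```

Call:
send_rows([
  [[0,0,-0.3,0,0,0],[0,0,-0.7,0,0,0],[0,0,-1,0,0,0],[0,0,-1,0,0,0],[0,0,-1,0,0,0],[0,0,-0.5,0,0,0]],
])

```text
clock: 11.25
eef_pos: [0.5541, -0.0532, 0.2113]
tool_rot: [0.674, 0.739, 0.002, 0.003]
ft_force: [0.2, 0.2, -1.0]
grip_width: 0.0854
```

```bash
python3 - <<'E'
from h import *
from workcell import *
delta()
c=camera("wrist");cv2.imwrite("pics/w5.png",c["color"][:,:,::-1])
E
```

```text
t 11.25 p [ 0.5541 -0.0532  0.2113] jig [67.3  1.5] F [ 0.2  0.2 -1. ] w 0.0854
zaxis [ 0.007 -0.001 -1.   ] yaw y deg 5.24
```

View pics/w5.png

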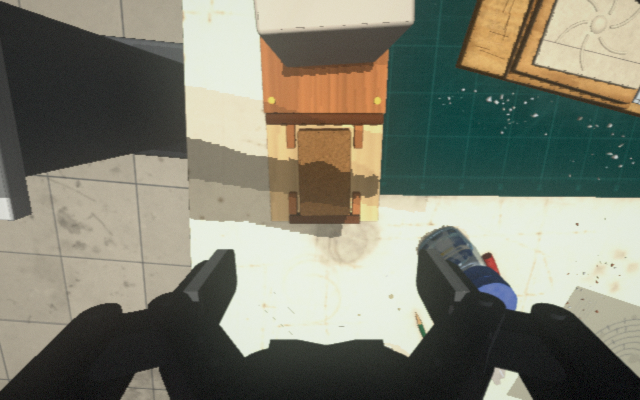

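The cork lies square in the bay at (298–352, 128–215), released. For the low push the tool and camera lean back towards the small cup at top view (111,270), so I'll check where that is.

```bash
python3 - <<'E'
from h import *
c=np.load("top0.npz");w=world(c)
m=(w[...,2]>.008)&(w[...,2]<.1);m[:250]=0;m[300:]=0;m[:,:90]=0;m[:,135:]=0
p=w[m];print("cup",p.min(0),p.max(0),tojig(p.mean(0)[:2]))
lean=np.radians(40);Rg=Rgoal(a,lean);M=Rg.as_matrix()
for nm,jx,tz in [("pre",-185,.125),("low",-185,.038),("end",-99,.038)]:
    tip=np.array([*(OJ+jx/1000*XJ),tz]);tcp=tip-M@[0,0,-.036]
    cam=tcp+M@[.069,0,-.17];fl=tcp+M@[0,0,-.25];print(nm,"tip",tip.round(4),"tcp",tcp.round(4),"cam",cam.round(3),"flange",fl.round(3))
E
```

```text
cup [0.42899713 0.29115299 0.00829324] [0.48099263 0.34451656 0.03999226] [-314.5  -61.7]
pre tip [0.5298 0.198  0.125 ] tcp [0.5319 0.1749 0.0974] cam [0.517 0.336 0.183] flange [0.517 0.335 0.289]
low tip [0.5298 0.198  0.038 ] tcp [0.5319 0.1749 0.0104] cam [0.517 0.336 0.096] flange [0.517 0.335 0.202]
end tip [0.5376 0.1123 0.038 ] tcp [0.5397 0.0893 0.0104] cam [0.525 0.251 0.096] flange [0.525 0.249 0.202]
```

Call:
send_rows([
  [[0.5,0,0,0,0,0],[0.8,0,0,0,0,0],[0.8,0,0,0,0,0],[0.8,0,0,0,0,0],[0.8,0,0,0,0,0],[0.7,0,0,0,0,0],[0.5,0,0,0,0,0]],
], grip=0.4)

```text
clock: 12.18
eef_pos: [0.5298, 0.1925, 0.2068]
tool_rot: [0.674, 0.739, 0.0, 0.0]
ft_force: [-0.7, -0.2, 0.3]
grip_width: 0.0511
```

Call:
send_rows([
  [[0,0,0,0,-0.8,0],[0,0,0,0,-0.8,0],[0,0,0,0,-0.8,0],[0,0,0,0,-0.8,0],[0,0,0,0,-0.8,0],[0,0,0,0,0,0]],
])

```text
clock: 12.92
eef_pos: [0.5292, 0.1927, 0.2031]
tool_rot: [0.631, 0.696, -0.233, 0.252]
ft_force: [0.5, 0.7, -0.1]
grip_width: 0.0512
```

```bash
python3 - <<'E'
from h import *
from workcell import *
delta([.5319,.1749,.0104],Rgoal(a,np.radians(40)))
d=camera("wrist");cv2.imwrite("pics/w6.png",d["color"][:,:,::-1])
d["pose"]=d["mount"];t=world(d);m=(t[...,2]<0)&(abs(t[...,1])<.06)&(t[...,2]>-.09)&(t[...,0]<.02)&(d["z_map"]>0)
for s in (-1,1):
    p=t[m&(t[...,1]*s>0)];print(np.round(p[np.argsort(-p[:,2])][:120:20],4))
print(np.round(get_obs()["joint_pos"],2))
E
```

```text
t 12.93 p [0.5292 0.1927 0.2031] jig [-179.8   -1.1] F [ 0.5  0.7 -0.1] w 0.0512
zaxis [ 0.056 -0.642 -0.765] yaw y deg 5.43
shift units [2.21 0.04 3.18]
turn units [-0.01  0.01  0.04]
[[ 0.0048 -0.0251 -0.029 ]
 [-0.0011 -0.025  -0.0315]
 [ 0.0099 -0.0276 -0.0331]
 [ 0.0012 -0.025  -0.0338]
 [ 0.0101 -0.0296 -0.0348]
 [-0.0089 -0.0252 -0.0354]]
[[ 0.0038  0.0265 -0.0292]
 [-0.0011  0.0264 -0.0314]
 [ 0.0024  0.0265 -0.033 ]
 [ 0.0001  0.0264 -0.0339]
 [ 0.0106  0.0315 -0.0346]
 [ 0.0103  0.0276 -0.0353]]
[ 0.67  0.68  0.46  1.79 -0.57  2.27]
```

View pics/w6.png

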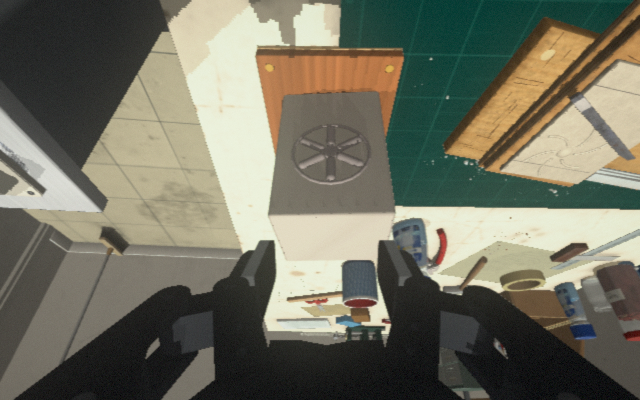

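The wrist view shows the block with the rosette at (330,153) facing the tool and the finger pair spanning it. Its tips measure about 31 mm behind the TCP at this opening. Going down behind the block.

Call:
send_rows([
  [[0.3,0.06,0.35,0,0,0],[0.45,0,0.54,0,0,0],[0.5,0,0.6,0,0,0],[0.5,0,0.6,0,0,0],[0.45,0,0.53,0,0,0],[0.26,0,0.3,0,0,0],[0,0,0,0,0,0]],
])

```text
clock: 13.85
eef_pos: [0.5333, 0.1906, 0.0157]
tool_rot: [0.634, 0.694, -0.231, 0.252]
ft_force: [-0.8, -0.5, 1.0]
grip_width: 0.0511
```

Call:
send_rows([
  [[-0.23,0,0.193,0,0,0],[-0.23,0,0.193,0,0,0],[-0.15,0,0.126,0,0,0],[0,0,0,0,0,0]],
])

```text
clock: 14.35
eef_pos: [0.5371, 0.1508, 0.0161]
tool_rot: [0.634, 0.694, -0.23, 0.252]
ft_force: [-0.4, 1.1, -0.3]
grip_width: 0.0512
```

```bash
python3 - <<'E'
from h import *
from workcell import *
delta(None,Rgoal(a,np.radians(40)))
c=camera("top");w=world(c);m=(w[...,2]>.160)&(w[...,2]<.18);m[:,:150]=0;m[:,250:]=0;m[:165]=0;m[265:]=0
print(m.sum());cv2.imwrite("pics/t7.png",cv2.resize(c["color"][:,:,::-1][130:330,80:340],None,fx=3,fy=3))
d=camera("wrist");cv2.imwrite("pics/w7.png",d["color"][:,:,::-1])
E
```

```text
t 14.35 p [0.5371 0.1508 0.0161] jig [-137.4    2.9] F [-0.4  1.1 -0.3] w 0.0512
zaxis [ 0.058 -0.64  -0.766] yaw y deg 5.14
turn units [-0.   -0.   -0.01]
2369
```

View pics/t7.png

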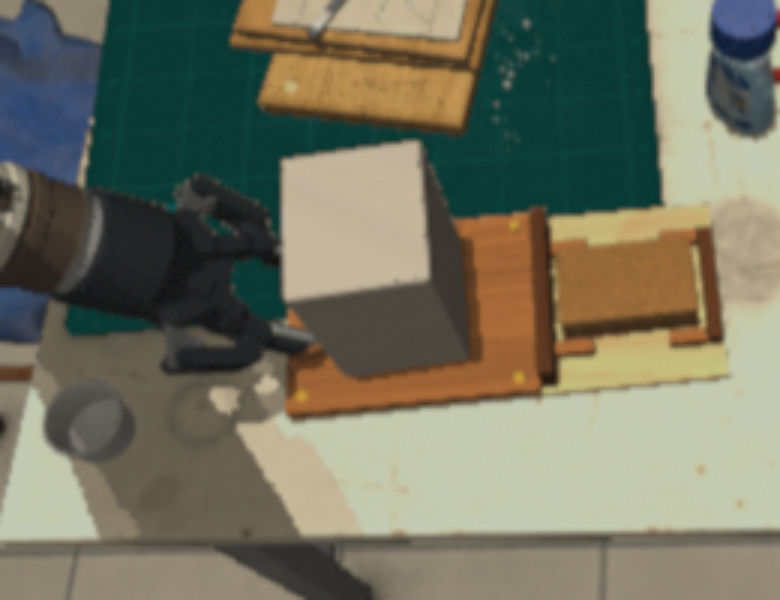

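View pics/w7.png

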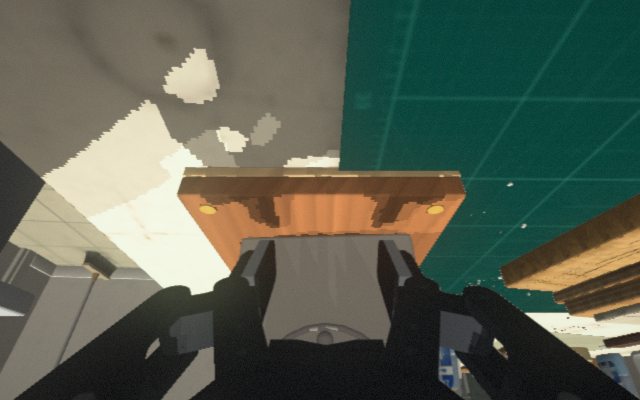

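The fingers are low, just behind the rosette face, and spread evenly over it. Lowering 4 mm and starting the slide.

Call:
send_rows([
  [[0.05,0,0.06,0,0,0],[-0.09,0,0.075,0,0,0],[-0.09,0,0.075,0,0,0],[-0.09,0,0.075,0,0,0],[-0.09,0,0.075,0,0,0],[-0.09,0,0.075,0,0,0],[-0.09,0,0.075,0,0,0],[0,0,0,0,0,0]],
])

```text
clock: 15.45
eef_pos: [0.54, 0.1156, 0.0121]
tool_rot: [0.633, 0.694, -0.231, 0.253]
ft_force: [-1.2, 0.8, -0.1]
grip_width: 0.0512
```

```bash
cat >> h.py <<'E'
def blocktop():
    from workcell import camera
    c=camera("top");w=world(c);m=(w[...,2]>.161)&(w[...,2]<.178);m[:,:150]=0;m[:,270:]=0;m[:165]=0;m[265:]=0
    m=cv2.morphologyEx(m.astype(np.uint8),cv2.MORPH_OPEN,np.ones((5,5)))>0
    r=cv2.minAreaRect((w[m][:,:2]*1000).astype(np.float32));print("blocktop",r,"jig",tojig(np.array(r[0])/1000),np.median(w[m][:,2]))
    return c
E
python3 - <<'E'
from h import *
delta();blocktop()
E
```

```text
t 15.45 p [0.54   0.1156 0.0121] jig [-102.1    2.7] F [-1.2  0.8 -0.1] w 0.0512
zaxis [ 0.058 -0.641 -0.765] yaw y deg 5.2
blocktop ((539.6202392578125, 117.86280059814453), (101.05715942382812, 161.20486450195312), 4.7915520668029785) jig [-104.4    2.5] 0.16838971363000893
```

```bash
sed -i 's/m\[265:\]=0$/m[265:]=0;m\&=c["color"].min(2)>110/' h.py; python3 - <<'E'
from h import *
c=blocktop();cv2.imwrite("pics/t8.png",cv2.resize(c["color"][:,:,::-1][130:330,80:340],None,fx=3,fy=3))
E
```

```text
blocktop ((542.3250732421875, 82.96415710449219), (100.96083068847656, 89.04568481445312), 5.187274932861328) jig [-69.4   2.1] 0.16839823150890398
```

View pics/t8.png

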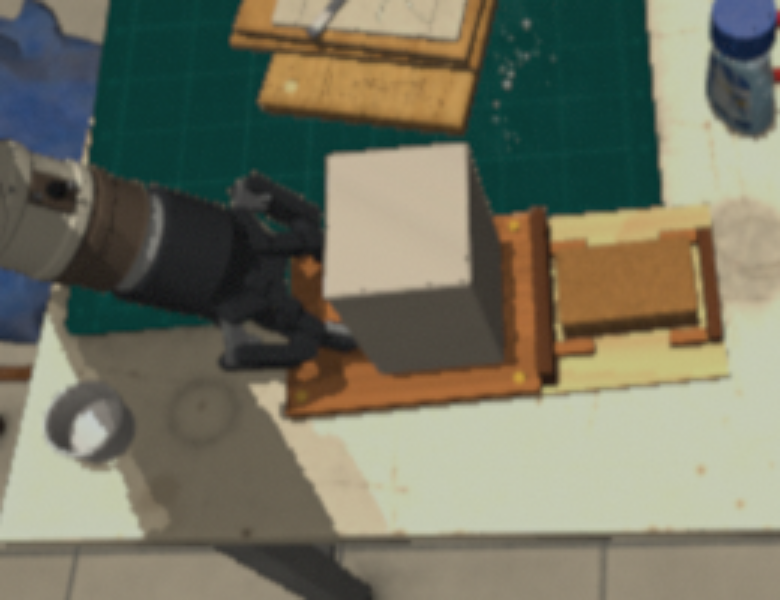

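The block now stands square to the jig (5.19°), 24 mm from the fence.

Call:
send_rows([
  [[-0.085,0,0.07,0,0,0],[-0.085,0,0.07,0,0,0],[-0.085,0,0.07,0,0,0],[-0.085,0,0.07,0,0,0],[0,0,0,0,0,0]],
])

```text
clock: 16.18
eef_pos: [0.5427, 0.0952, 0.0122]
tool_rot: [0.634, 0.694, -0.23, 0.253]
ft_force: [0.9, 2.6, -1.1]
grip_width: 0.0514
```

Call:
send_rows([
  [[-0.02,0,0.02,0,0,0],[-0.02,0,0.015,0,0,0],[-0.02,0,0.02,0,0,0]],
])

```text
clock: 16.55
eef_pos: [0.5431, 0.0921, 0.0121]
tool_rot: [0.633, 0.694, -0.23, 0.253]
ft_force: [-0.9, 6.4, 3.3]
grip_width: 0.0513
```

```bash
python3 - <<'E'
from h import *
delta();blocktop()
E
```

```text
t 16.55 p [0.5431 0.0921 0.0121] jig [-78.4   3.6] F [-0.9  6.4  3.3] w 0.0513
zaxis [ 0.06  -0.639 -0.767] yaw y deg 5.29
blocktop ((545.0233764648438, 59.75349426269531), (99.71315002441406, 89.52921295166016), 5.30585241317749) jig [-46.    2.6] 0.16852880635315504
```

Call:
send_rows([
  [[-0.02,0,0.015,0,0,0],[-0.02,0,0.02,0,0,0],[-0.02,0,0.015,0,0,0]],
])

```text
clock: 16.98
eef_pos: [0.5434, 0.0916, 0.012]
tool_rot: [0.634, 0.695, -0.227, 0.251]
ft_force: [-6.1, 19.3, 6.6]
grip_width: 0.0512
```

```bash
python3 - <<'E'
from h import *
delta();c=blocktop();cv2.imwrite("pics/t9.png",cv2.resize(c["color"][:,:,::-1][130:330,80:340],None,fx=3,fy=3))
E
```

```text
t 16.98 p [0.5434 0.0916 0.012 ] jig [-77.9   3.9] F [-6.1 19.3  6.6] w 0.0512
zaxis [ 0.061 -0.634 -0.771] yaw y deg 5.33
blocktop ((544.9454345703125, 59.45774459838867), (99.38450622558594, 89.2952651977539), 5.491383075714111) jig [-45.7   2.5] 0.16851280252555972
```

View pics/t9.png

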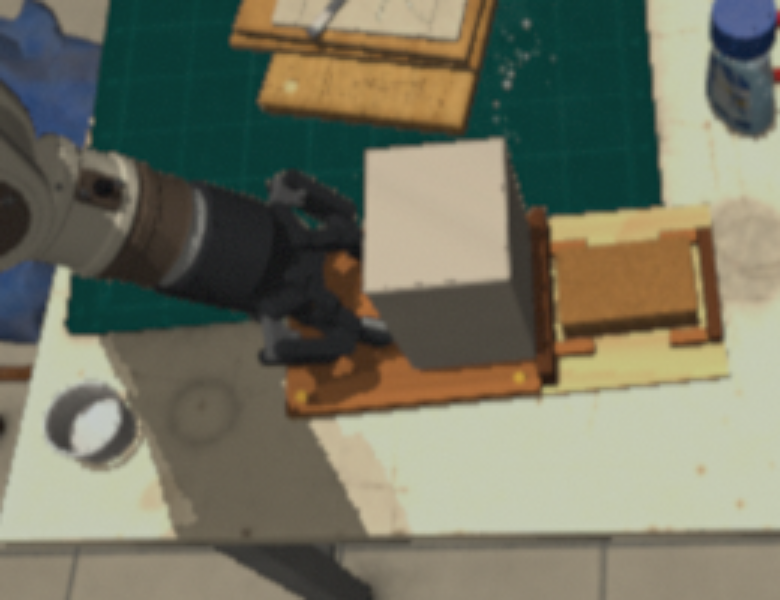

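The force has risen to 19 N, and the block is flush with the fence (centre −45.7 mm, about 5.3–5.5° against the jig's 5.2°). Backing off and rising to push near the top.

Call:
send_rows([
  [[0.2,0,-0.16,0,0,0],[0.3,0,-0.25,0,0,0],[-0.3,-0.02,-0.36,0,0,0],[-0.35,0,-0.42,0,0,0],[-0.35,0,-0.42,0,0,0],[-0.31,0,-0.37,0,0,0],[0,0,0,0,0,0]],
])

```text
clock: 17.9
eef_pos: [0.5399, 0.1204, 0.1151]
tool_rot: [0.634, 0.694, -0.229, 0.253]
ft_force: [-0.1, -0.3, 0.3]
grip_width: 0.051
```

```bash
python3 - <<'E'
from h import *
delta([*(OJ-.085*XJ+.0025*YJ),.114],Rgoal(a,np.radians(40)));c=blocktop()
E
```

```text
t 17.9 p [0.5399 0.1204 0.1151] jig [-106.8    3.1] F [-0.1 -0.3  0.3] w 0.051
zaxis [ 0.061 -0.639 -0.767] yaw y deg 5.25
shift units [-0.32 -0.01  0.3 ]
turn units [ 0.02 -0.01 -0.01]
blocktop ((545.8746948242188, 59.15218734741211), (101.47200775146484, 88.37008666992188), 4.383843898773193) jig [-45.3   3.4] 0.16846495091233493
```

Call:
send_rows([
  [[-0.31,0,0.26,0,0,0],[-0.12,0,0.09,0,0,0],[-0.15,0,0.07,0,0,0],[-0.15,0,0.07,0,0,0],[-0.15,0,0.07,0,0,0],[-0.15,0,0.07,0,0,0]],
])

```text
clock: 18.7
eef_pos: [0.5452, 0.0606, 0.124]
tool_rot: [0.634, 0.694, -0.229, 0.253]
ft_force: [-1.2, 5.4, 8.4]
grip_width: 0.0513
```

```bash
python3 - <<'E'
from h import *
from workcell import *
delta(None,Rgoal(a,np.radians(40)));c=camera("scene");cv2.imwrite("pics/s10.png",cv2.resize(c["color"][:,:,::-1][100:280,280:520],None,fx=3,fy=3))
c=camera("top");cv2.imwrite("pics/t10.png",cv2.resize(c["color"][:,:,::-1][130:330,80:340],None,fx=3,fy=3))
E
```

```text
t 18.7 p [0.5452 0.0606 0.124 ] jig [-46.8   2.9] F [-1.2  5.4  8.4] w 0.0513
zaxis [ 0.061 -0.639 -0.767] yaw y deg 5.29
turn units [ 0.02 -0.01 -0.  ]
```

View pics/s10.png

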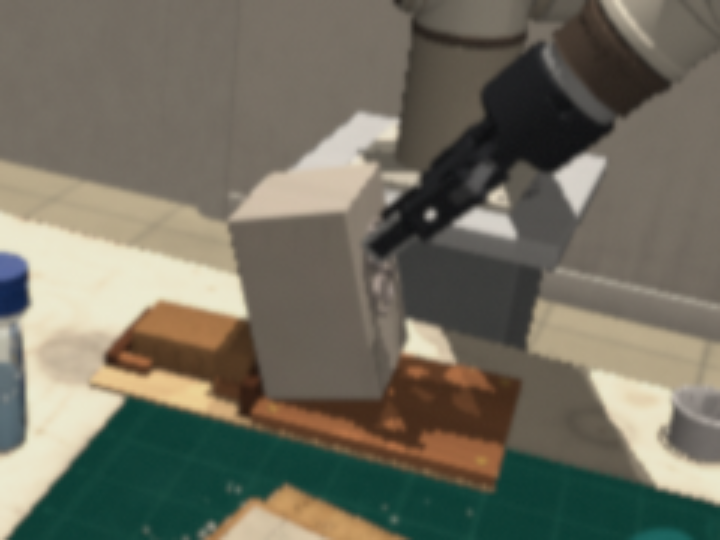

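View pics/t10.png

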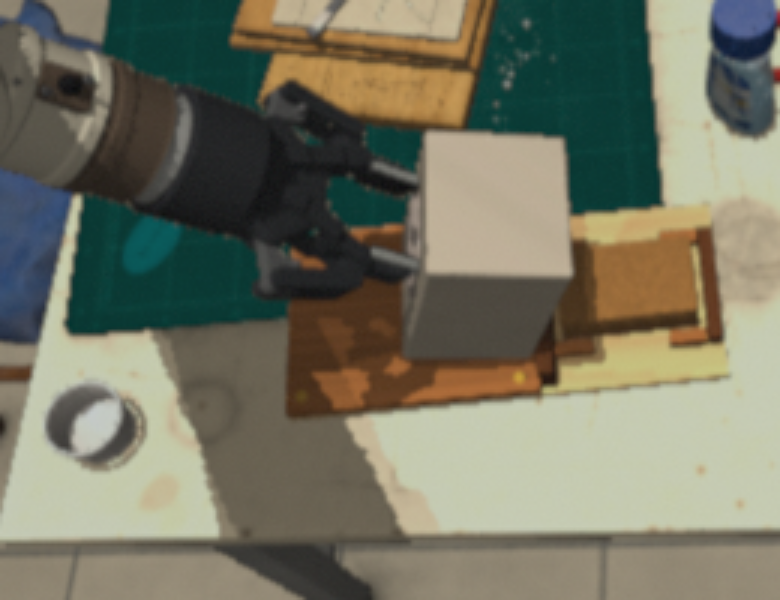

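The block is tipping evenly (about 15–20°), with both fingers near its top and its foot at the fence. Continuing.

Call:
send_rows([
  [[-0.15,0,0.07,0,0,0],[-0.15,0,0.07,0,0,0],[-0.15,0,0.07,0,0,0],[-0.15,0,0.07,0,0,0],[-0.14,0,0.08,0,0,0]],
])

```text
clock: 19.42
eef_pos: [0.5477, 0.0193, 0.1323]
tool_rot: [0.634, 0.694, -0.231, 0.252]
ft_force: [-0.1, 0.3, 0.2]
grip_width: 0.051
```

```bash
python3 - <<'E'
from h import *
from workcell import *
delta(None,Rgoal(a,np.radians(40)));c=camera("scene");cv2.imwrite("pics/s11.png",cv2.resize(c["color"][:,:,::-1][100:280,280:520],None,fx=3,fy=3))
E
```

```text
t 19.43 p [0.5477 0.0193 0.1323] jig [-5.5  1.7] F [-0.1  0.3  0.2] w 0.051
zaxis [ 0.058 -0.64  -0.766] yaw y deg 5.19
turn units [-0. -0.  0.]
```

View pics/s11.png

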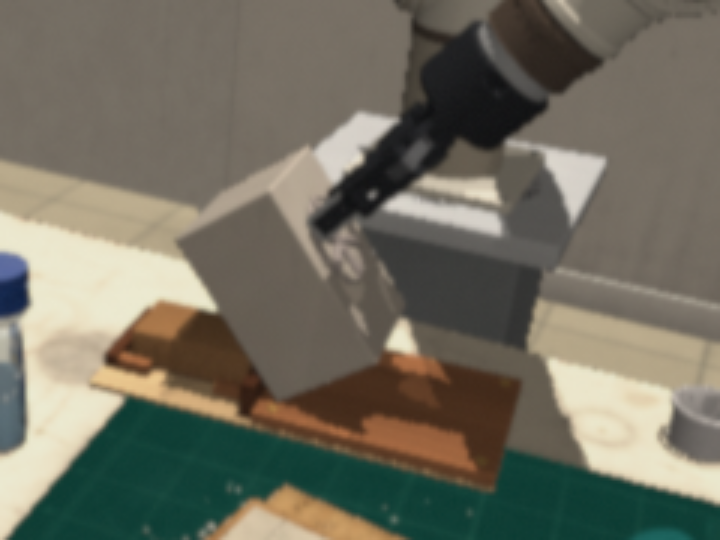

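Call:
send_rows([
  [[-0.12,0,0.06,0,0,0],[-0.06,0,0.03,0,0,0],[0,0,0,0,0,0],[0,0,0,0,0,0]],
])

```text
clock: 19.98
eef_pos: [0.5489, 0.0106, 0.1348]
tool_rot: [0.633, 0.694, -0.231, 0.253]
ft_force: [-0.2, 0.5, 0.4]
grip_width: 0.0511
```

```bash
python3 - <<'E'
from h import *
from workcell import *
delta();c=camera("scene");cv2.imwrite("pics/s12.png",cv2.resize(c["color"][:,:,::-1][100:280,280:520],None,fx=3,fy=3))
E
```

```text
t 19.98 p [0.5489 0.0106 0.1348] jig [3.3 2. ] F [-0.2  0.5  0.4] w 0.0511
zaxis [ 0.059 -0.64  -0.766] yaw y deg 5.24
```

View pics/s12.png

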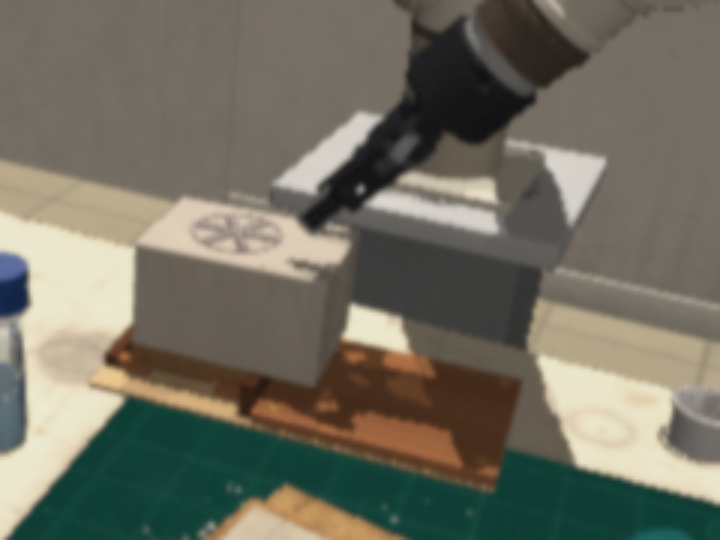

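The block lies over the cork with the rosette on top at (238,235). Retreating and checking.

Call:
send_rows([
  [[0.1,0,-0.5,0,0,0],[0.2,0,-0.8,0,0,0],[0.2,0,-0.8,0,0,0],[0.2,0,-0.8,0,0,0],[0.2,0,-0.8,0,0,0],[0,0,0,0,0,0]],
])

```text
clock: 20.78
eef_pos: [0.5356, 0.1663, 0.2489]
tool_rot: [0.633, 0.695, -0.228, 0.253]
ft_force: [0.2, -0.3, -0.0]
grip_width: 0.0515
```

```bash
python3 - <<'E'
from h import *
from workcell import *
delta();c=camera("top");np.savez("top13.npz",**c);cv2.imwrite("pics/t13.png",c["color"][:,:,::-1])
w=world(c);m=(w[...,2]>.118)&(w[...,2]<.138)&(c["color"].min(2)>110);m[:,:150]=0;m[:,350:]=0;m[:165]=0;m[280:]=0
m=cv2.morphologyEx(m.astype(np.uint8),cv2.MORPH_OPEN,np.ones((5,5)))>0
r=cv2.minAreaRect((w[m][:,:2]*1000).astype(np.float32));print("lying top",r,"jig",tojig(np.array(r[0])/1000),np.median(w[m][:,2]))
P=w[m];A=np.c_[P[:,:2],np.ones(len(P))];print("plane",np.linalg.lstsq(A,P[:,2],rcond=None)[0])
for n,u0,u1,v0,v1 in [("mug",395,460,140,205),("bottle",310,345,118,180)]:
    s=(slice(v0,v1),slice(u0,u1));q=w[s][(w[s][...,2]>.02)&(w[s][...,2]<.16)];print(n,q.mean(0),q.min(0),q.max(0))
E
```

```text
t 20.77 p [0.5356 0.1663 0.2489] jig [-153.     2.9] F [ 0.2 -0.3 -0. ] w 0.0515
zaxis [ 0.063 -0.638 -0.767] yaw y deg 5.46
lying top ((552.3951416015625, -18.842018127441406), (100.66461944580078, 149.78652954101562), 5.635104656219482) jig [32.9  2.9] 0.1296068937982971
plane [ 0.00059826 -0.00317619  0.12934094]
mug [ 0.65759009 -0.35597043  0.06298397] [ 0.61566235 -0.42520866  0.02004942] [ 0.6998351  -0.31001209  0.09924368]
bottle [ 0.70370529 -0.14040849  0.09914668] [ 0.68568771 -0.1678898   0.02004871] [ 0.73783586 -0.11406769  0.14484127]
```

View pics/t13.png

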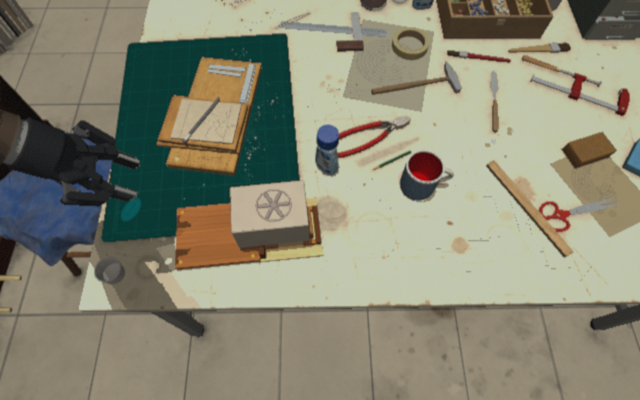

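Handing in. The block lies level with its middle about 33 mm past the fence and under 0.5° of yaw. The robot is clear, and the mug and bottle haven't moved.

```bash
python3 - <<'E'
from workcell import *
print(job_done());print(get_obs()["clock"])
E
```

```text
the job is handed in; nothing more can be done
None
the job is handed in; nothing more can be done
```

The job is done and handed in at about 20.8 s of the 61 s allowed. The cork block is flat in the bay, and the carving block lies over it with the rosette on top.

**What I did:**
- **Cork:** I laid it flat between the rails and let go.
- **Slide:** I slid the upright block to the fence with a low two-finger push, leaning the tool back 40 degrees. It ended square against the fence, with the force rising to 19 N on contact.
- **Tip:** I then tipped it over the fence with a push near its top, and it fell the rest of the way by itself.

**Last checks, from the top camera:**
- **Position:** The block's top face is at 129.6 mm and level to within 0.5 mm. It is turned about 0.45° from the jig and about 3 mm off to the side. Its middle is about 33 mm past the fence face, inside the expected 30–60 mm but near the low end.
- **Surroundings:** The mug and glue bottle are where they started, to within measurement noise, and the robot is clear of everything.

**What went wrong or disagreed:**
- **First grasp missed:** The fingers closed just above the cork. The wrist camera showed the fingertips about 39 mm farther back than the stated tool frame puts them. I used the measured offset from then on, and the second grasp held.
- **Camera difference:** The top and wrist cameras disagreed by up to about 4 mm on the jig's sideways position. I aimed between the two, and the cork went in without touching the rails.

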